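Clamp the slotted arm in the welding fixture to the click

TASK

Get the slotted aluminium arm ready for welding: slide it gently along the fixture until it is fully home against the end stop. Then tighten the black clamp knob (clockwise seen from above) until its ratchet slips and clicks, and stop there: one click is enough, two at the most. Leave the arm home and firmly clamped, and do not disturb the things lying about.

Things in the scene. Friction and masses are not known exactly. Their poses are not given: they have to be found in the camera images.
- fixture: Bridge of the steel welding fixture, fixed to the table; the fixture may stand at any place and yaw. Origin on the table (z 0) under the vertical screw axis; x runs along the channel to the end stop, away from the tube; z up. The bridge stands over the channel at x = 0: 36 mm in x, 106 mm in y, z 68 to 88 mm, on two posts; it carries the clamp screw.
- bed: Steel bed of the fixture, 100 mm wide, fixture x -145 to +105 mm, top at z 30 mm; origin in the top face at fixture (0, 0, 30) mm, axes as the fixture's. Two rails on it, x -100 to +100 mm, top z 40 mm, outer faces y +-40.5 mm, guide the arm with 1.5 mm play on each side.
- stop: End stop of the fixture: steel block across the bed, 15 mm thick, z 30 to 56 mm. Origin: middle of the lower edge of the face that meets the arm, (90, 0, 30) mm in the fixture's frame, axes as the fixture's.
- plate: Workpiece, loose, 0.3 to 0.6 kg: aluminium arm 240 x 50 x 10 mm with a 70 x 12 mm slot and an upright tube, 32 mm diameter, 52 mm tall, at its x = -90 mm. Lies in the channel under the bridge, underside z 30, 20 to 45 mm short of home. Origin: centre of underside; x along it to the stop. Home: origin at fixture x = -30, tube at -120 mm. Slides with 2 to 6 N.
- plate_end (a point): Centre of the arm's end face that meets the end stop, (120, 0, 5) mm in the arm's frame. The arm is home when this face touches the stop (fixture x = 90 mm).
- tube_top (a point): Centre of the top of the tube, z = 92 mm; axes as the arm's. The tube is free from z 43 to 92 mm; push or pinch it there.
- screw: Aluminium collar of the clamp screw on the bridge, 54 mm diameter, z 88 to 96 mm; origin on the axis, z 88; x along the black mark on its rim. Clockwise turning lowers a brass pad under the bridge onto the arm, 2.2 mm per rad; the pad starts 1 to 6 mm above it, by an unknown amount. Does not rise or sink; springs back up to 0.35 rad when let go.
- knob: Black torque-limiting knob on the collar: disc 29 mm diameter, 8 mm thick, with an upright bar grip on it 40 mm long (its x), 14 mm thick (y), z 104 to 138 mm. Origin on the axis, z 96 mm; does not rise or sink. White mark on the bar along +x; it lines up with the collar's mark until the knob slips. Turned anticlockwise it loosens the screw.
- knob_grip (a point): Grip point on the knob's axis, z 129 mm; bar along its x. Takes 1 to 4 rad clockwise in all: up to four grasps. Moment to turn: winds up 0.8 N m per rad to 0.13 N m running free, climbs to 0.26 once the pad is tight; then the knob slips on the collar and clicks: at 0.16 rad of slip the moment drops by 0.1 or more, and again every 0.63 rad.
- wrench: Bystander: steel open-ended wrench, 180 mm long, lying on the table; leave alone.
- coupling: Bystander: brass hose coupling standing upright, 28 mm diameter, 46 mm tall; leave alone.
- offcut: Bystander: steel tube offcut standing upright, 38 mm diameter, 50 mm tall; leave alone.

How it is judged (in metres and radians):
On the way, in this order (a step that is already met when the one before it is completed fails the run):
1. the arm is home against the end stop (x of plate_end in the frame of fixture above 0.087 m), for 0.2 s.
2. the knob has slipped through its first click with the arm home (x of plate_end in the frame of fixture above 0.087 m and angle between the x axis of knob and the x axis of screw, either way round above 0.2 rad and contact force between plate and bed above 25 N), for 0.1 s.
At the end, for the whole second after the job is handed in: The arm's end is within 3 mm of the end stop and at rest, it is pressed onto the bed with more than 25 N, and the knob has slipped on its collar by at least 0.2 rad (one click) and less than 1.35 rad (not a third click) (all of step 2 and linear speed of plate below 0.01 m/s); the robot touches nothing.
It fails at once if the knob is turned on past two clicks (slip over 1.35 rad) (angle between the x axis of knob and the x axis of screw, either way round above 1.35 rad).
It fails at once if the arm is rammed into the end stop with over 40 N (contact force between plate and stop above 40 N).
It fails at once if the wrench is knocked out of its place (moved over 20 mm) (distance of wrench from where it was at the start of the episode above 0.02 m).
It fails at once if the coupling is knocked out of its place (moved over 20 mm) (distance of coupling from where it was at the start of the episode above 0.02 m).
It fails at once if the tube offcut is knocked out of its place (moved over 20 mm) (distance of offcut from where it was at the start of the episode above 0.02 m).
It also fails if it takes over 72 s, if anything falls off the work surface, if the arm or the gripper's body presses on something with over 40 N, if the wrist force passes 120 N, or if a joint passes its speed limit or range.

ROBOT

A 6-joint arm with a two-finger parallel gripper is mounted at the origin on the work surface. World frame = base frame: x ahead of the robot, y to its left, z up, the work surface at z = 0. Lengths are in m, angles in degrees, forces in N, time in s.
With the tool pointing down it reaches from about 0.325 to 0.85 m from the base axis. Payload 15.5 kg.
Tool frame: the origin (TCP) lies midway between the tips of the shut fingers; the grasp point (between the pads) lies 19 mm behind it; z points along the fingers, y is the line along which they close (so a half turn about z gives the same grasp; the last joint's range is limited). The gripper opens to 91 mm and grips with 3 to 60 N. Pads are 32 mm wide; open, the fingers measure 118 mm over their backs; the gripper's body (76 mm by 178 mm) begins 60 mm behind the grasp point.
Start: joints at [64.143, 28.281, 77.091, -0, 74.628, -5.472], TCP at [0.218, 0.586, 0.214] pointing down, gripper open.
Joint ranges: [-166.48, 166.48], [-47.26, 123.95], [12.59, 153.08], [-70.14, 250.14], [6.76, 159.57], [-176.63, 176.63]. Speed limits (degrees/s): [108.29, 108.29, 147.25, 172.46, 172.46, 172.46].

INTERFACE

Orientations are given as a 3x3 rotation matrix whose columns are the frame's x, y, z axes.
In Python, from bench import ctrl gives the robot as it stands. The module is installed in compiled form; this text tells all that it offers. Calls block until the motion is done:
- ctrl.goto(position, orientation): joint-space move of the TCP to a pose.
- ctrl.move_l(position, vel=0.15, ori=None, contact_N=None): straight line of the TCP; ori=None keeps the orientation; vel is the mean speed in m/s. With contact_N (N) it stops when the force on the tool has changed by that much, and returns True; else False.
- ctrl.movej(angles): joint-space move.
- ctrl.command_gripper(opening): opening from 0.0 (shut) to 1.0 (fully open); the grip force is fixed at half the most; returns when the fingers have stopped.
- ctrl.sleep(seconds).
- ctrl.ik(position, orientation): joint angles nearest the present ones, or None.
- ctrl.read_camera(name): name is "side" or "top" or "wrist"; returns the picture (384x512x3 uint8, blue, green, red); there is no depth.
- ctrl.camera_params(name): a dict with "fx", "fy", "cx", "cy" (pixels), "pose" (4x4, takes a point from camera to world coordinates); the wrist camera has in their place "T_tool_cam" (4x4, takes a point from camera to tool coordinates, whose origin is the TCP and whose axes are the flange's). Camera axes: x right, y up, looking along -z (the intrinsics and any distortion apply to the point x, -y, -z); pixel columns grow to the right and rows downward; lengths in m; the calibration is good to about 2 mm. The wrist camera is an equidistant fisheye: a pixel r from the principal point sees the ray r / f radians off the axis. A picture is of the moment at which its call begins: read the wrist's pose just before it. camera_params takes no time and is no camera call.
A pose or a line that the arm cannot do raises ctrl.MotionError and nothing moves.
- ctrl.sign_off(): hands the job in; it is judged then, once.
Readings, each from a call of its own:
- ctrl.current_t(): time.
- ctrl.current_q(): joint angles.
- ctrl.current_dq(): joint speeds.
- ctrl.current_effort(): joint torques, N m.
- ctrl.current_tool_pos(): TCP position.
- ctrl.current_eef_rot(): TCP orientation.
- ctrl.current_contact_force(): force on the tool from outside, world axes, zero at the start.
- ctrl.current_wrist_torque(): the same for the moment, N m.
- ctrl.current_grip_width(): opening from 0.0 (shut) to 1.0 (fully open).
- ctrl.current_grasp_force(): force on a finger pad.
Only numpy, scipy, OpenCV 4.12 (cv2) and the standard library are available. Lean on these libraries where they do the work, as an engineer would, in place of code of your own. Each camera call takes 0.05 s, during which the arm holds its last target. There are 200 camera calls.

## Working session

There is one attempt and no reset: what is moved stays moved. The work goes in short steps, each a Python script; the robot and the scene stay as the last script left them, time stands still between calls to the robot, and variables do not carry over. Pictures are saved under pics/ and viewed, at most 10 in all, crops included, and the job is handed in when it is done.

```bash
mkdir -p pics; python3 - <<'E'
from bench import ctrl
import cv2,numpy as np
for n in("top","side"):
    im=ctrl.read_camera(n);cv2.imwrite(f"pics/{n}0.png",im)
    p=ctrl.camera_params(n);print(n,p)
print(ctrl.camera_params("wrist"))
E
```

```text
top {'fx': 469.5578583163107, 'fy': 469.5578583163107, 'cx': 261.3077472014388, 'cy': 192.8246569673514, 'pose': array([[ 2.15756949e-03,  9.89410639e-01, -1.45127294e-01,
         4.29733319e-01],
       [-9.99997396e-01,  2.02674065e-03, -1.04932092e-03,
        -8.74965687e-03],
       [-7.44073896e-04,  1.45129180e-01,  9.89412435e-01,
         1.32986490e+00],
       [ 0.00000000e+00,  0.00000000e+00,  0.00000000e+00,
         1.00000000e+00]])}
side {'fx': 477.8337421306278, 'fy': 477.8337421306278, 'cx': 249.0475568967437, 'cy': 193.02631164899088, 'pose': array([[-0.94953874,  0.22706563, -0.21637325,  0.35983329],
       [-0.31359596, -0.67451857,  0.66834293,  0.79211209],
       [ 0.00580993,  0.70247128,  0.71168838,  0.94231173],
       [ 0.        ,  0.        ,  0.        ,  1.        ]])}
{'fx': 297.3186396354542, 'fy': 297.3186396354542, 'cx': 261.7457399226367, 'cy': 192.18925614348154, 'T_tool_cam': array([[ 6.23740312e-04,  9.62194868e-01,  2.72361242e-01,
         7.68870116e-02],
       [ 9.99999799e-01, -6.31398797e-04, -5.95220675e-05,
        -8.81260846e-04],
       [ 1.14696733e-04,  2.72361225e-01, -9.62195069e-01,
        -1.71145752e-01],
       [ 0.00000000e+00,  0.00000000e+00,  0.00000000e+00,
         1.00000000e+00]])}
```

View pics/top0.png

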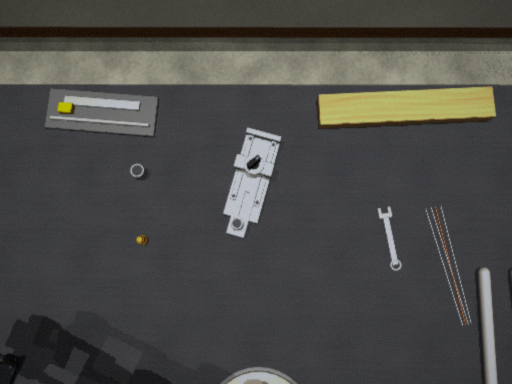

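View pics/side0.png

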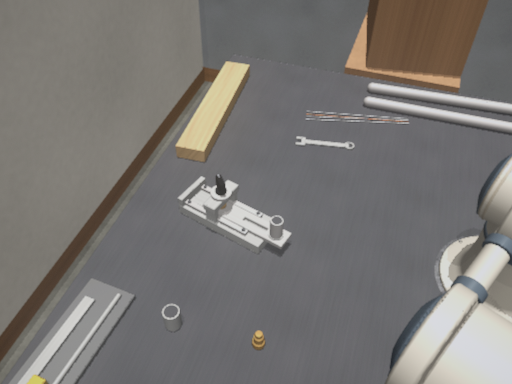

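The top view shows the fixture with its stop at about (263,135), knob (253,162) and tube (237,224). The offcut is at (137,171), the coupling at (141,240) and the wrench on the right. The side view agrees with this. Next I'll take a rough pose, then look from near with the wrist camera.

```bash
cat > h.py <<'E'
from bench import ctrl
import cv2,numpy as np
def ray(n,uv,T=None):
    p=ctrl.camera_params(n);u=(uv[0]-p['cx'])/p['fx'];v=(uv[1]-p['cy'])/p['fy']
    if n=='wrist':
        r=np.hypot(u,v);s=np.sinc(r/np.pi)
        d=np.array([u*s,-v*s,-np.cos(r)]);P=T@p['T_tool_cam']
    else: d=np.array([u,-v,-1.]);P=p['pose']
    return P[:3,3],P[:3,:3]@d
def onz(n,uv,z,T=None):
    o,d=ray(n,uv,T);return o+d*(z-o[2])/d[2]
def toolT():
    T=np.eye(4);T[:3,:3]=ctrl.current_eef_rot();T[:3,3]=ctrl.current_tool_pos();return T
def ori(a): # tool down, tool x at world yaw a (rad)
    c,s=np.cos(a),np.sin(a);return np.array([[c,s,0],[s,-c,0],[0,0,-1.]])
E
python3 - <<'E'
from h import *
print(ctrl.current_eef_rot())
tb=onz('top',(237,223),.092);sc=onz('top',(255,168),.092);st=onz('top',(264,134),.056);kn=onz('top',(254,161),.138)
print(tb,sc,st,kn, onz('side',(277,220),.092), onz('side',(221,180),.138))
d=sc-tb;a=np.arctan2(d[1],d[0]);print(np.degrees(a),np.hypot(*d[:2]))
for off in (0,np.pi):
    print(ctrl.ik([*(sc-np.array([.02,0,0]))[:2]-0.05*np.array([np.cos(a+off),np.sin(a+off)]),.30],ori(a+off)))
E
python3 -c "
import cv2;i=cv2.imread('pics/top0.png')[120:250,205:305];cv2.imwrite('pics/topc.png',cv2.resize(i,None,fx=4.5,fy=4.5,interpolation=2))"
```

```text
[[-9.37383679e-01  3.48298146e-01 -4.89633408e-04]
 [ 3.48298472e-01  9.37383162e-01 -9.91002186e-04]
 [ 1.13809888e-04 -1.09948784e-03 -9.99999389e-01]]
[0.53066729 0.05655367 0.092     ] [0.67864371 0.00964666 0.092     ] [ 0.78266938 -0.01456047  0.056     ] [0.68786462 0.01163017 0.138     ] [0.52741428 0.05773188 0.092     ] [0.68288946 0.01630483 0.138     ]
-17.588081605548968 0.15523300747442048
[-3.27319307e+00  2.33267049e+01  7.18275410e+01 -2.54444375e-14
  8.48457542e+01  1.04314889e+02]
[-5.28344367e+00  3.20801087e+01  5.66882756e+01 -2.54444375e-14
  9.12316157e+01 -7.76953621e+01]
```

View pics/topc.png

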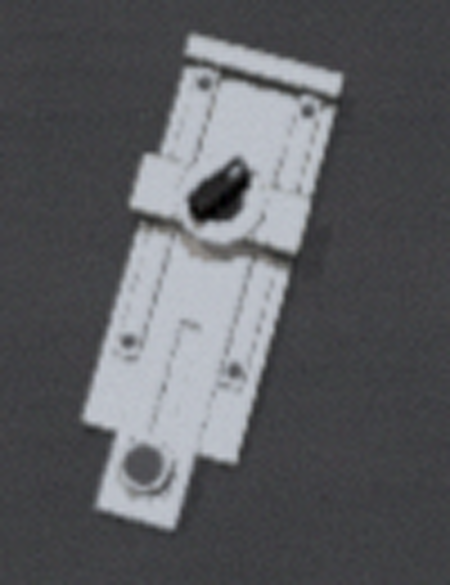

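The crop shows the fixture x axis at a yaw of about -15°, with the tube at crop (147,465). The knob bar's white mark points up and to the right, at a yaw of about -36°. Next is the wrist view.

```bash
python3 - <<'E'
from h import *
a=np.radians(-15);d=np.array([np.cos(a),np.sin(a)])
p=np.array([.683,.012])-.06*d
ctrl.goto([*p,.26],ori(a+np.pi))
ctrl.sleep(.3)
T=toolT();np.save('T1.npy',T);im=ctrl.read_camera('wrist');cv2.imwrite('pics/w1.png',im)
print(ctrl.current_t(),ctrl.current_q(),ctrl.current_contact_force())
cv2.imwrite('pics/w1b.png',cv2.resize(im,None,fx=1.5,fy=1.5,interpolation=2))
E
```

```text
2.9083 [-2.92596887e+00  2.61553377e+01  7.33294760e+01  1.81983012e-03
  8.05164105e+01 -7.79413872e+01] [-0.10371034 -0.09332953  0.26760916]
```

View pics/w1b.png

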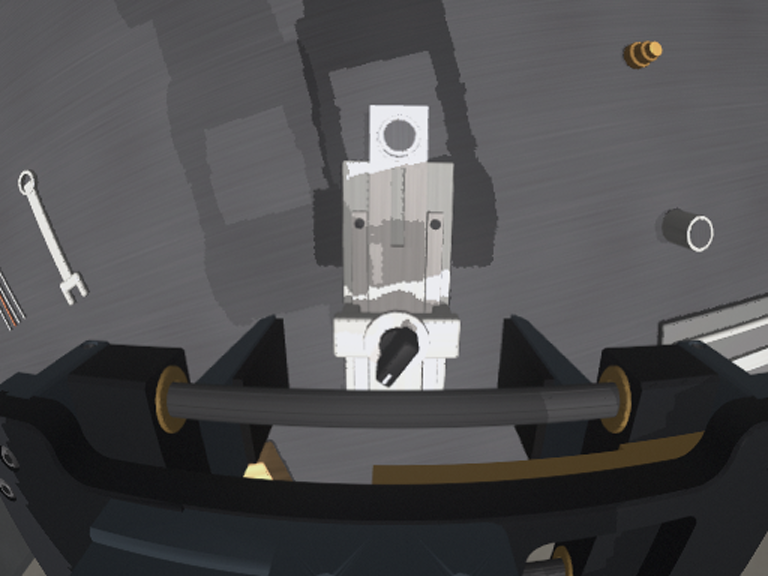

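The tube top is at (400,136) in the 1.5x picture, the rear bed corners at (343,162) and (453,164), and the bridge's rear edge runs from (334,319) to (460,320). The knob bar runs from its mark end at (388,381) to about (407,332).

```bash
python3 - <<'E'
from h import *
T=np.load('T1.npy')
w=lambda u,v,z:onz('wrist',(u/1.5,v/1.5),z,T)[:2]
an=lambda v:np.degrees(np.arctan2(v[1],v[0]))
A,B=w(343,162,.03),w(453,164,.03);print('bed rear',A,B,np.linalg.norm(A-B),an(B-A),)
C,D=w(346,305,.03),w(450,305,.03);print('sides',an(C-A),an(D-B))
E,F=w(334,319,.088),w(460,320,.088);print('bridge',E,F,np.linalg.norm(E-F),an(F-E))
tb=w(400,136,.092);print('tube',tb)
yaw=np.radians(an((C-A)/2+(D-B)/2));
for nm,P,Q in(('bed',A,B),('br',E,F)):
  y=an(Q-P)+90; y=(y+90)%180-90; print(nm,'yaw',y)
for y in (yaw,):
  d=np.array([np.cos(y),np.sin(y)])
  o1=(A+B)/2+.145*d;o2=(E+F)/2+.018*d;print('origin',o1,o2, 'tube rel',(tb-o2)@d)
# bright collar: outline points
print('collar L,R,top',w(363,347,.096),w(431,347,.096),w(397,313,.096))
m,n=w(388,381,.138),w(407,332,.138);print('bar',m,n,np.linalg.norm(m-n),an(m-n))
# dark bar mask
im=cv2.imread('pics/w1.png');g=im.max(2);c=(g[205:262,240:290]<75).astype(np.uint8)
n,l,s,ce=cv2.connectedComponentsWithStats(c);print(s,ce+[240,205])
E
python3 -c "
import cv2;i=cv2.imread('pics/w1.png')[200:265,215:315];cv2.imwrite('pics/w1c.png',cv2.resize(i,None,fx=7,fy=7,interpolation=2))"
```

```text
bed rear [0.53572626 0.00499858] [0.56256319 0.09941383] 0.09815528206203643 74.1325375119711
sides -14.94956013002949 -14.673753969431246
bridge [ 0.65718497 -0.03150611] [0.68481365 0.06843327] 0.10368810274613345 74.54630690649716
tube [0.53029362 0.05792091]
bed yaw -15.867462488028906
br yaw -15.453693093502835
origin [0.68932606 0.01513608] [0.68840113 0.01386177] tube rel -0.164117235267072
collar L,R,top [ 0.68402365 -0.01387246] [0.69841412 0.03984996] [0.66268348 0.02048219]
bar [0.69834257 0.0038408 ] [0.66415967 0.02698384] 0.04128039169802698 -34.099405275802035
[[   0    0   50   56 2099]
 [  11   13   28   39  700]
 [   0   55   50    2   51]] [[264.76131491 231.79418771]
 [263.69285714 234.57714286]
 [264.82352941 260.98039216]]
```

View pics/w1c.png

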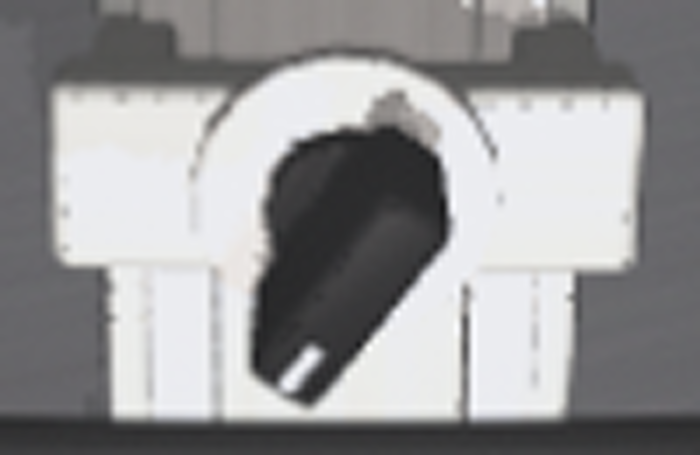

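```bash
cat >> h.py <<'E'
O=np.array([.6888,.0143]);Y=np.radians(-15.2)
R2=np.array([[np.cos(Y),-np.sin(Y)],[np.sin(Y),np.cos(Y)]])
def fx(x,y,z): return [*(O+R2@[x,y]),z]
def tofx(p): return R2.T@(np.array(p)[:2]-O)
E
python3 - <<'E'
from h import *
T=np.load('T1.npy')
w=lambda u,v,z:onz('wrist',(215+u/7,200+v/7),z,T)[:2]
an=lambda v:np.degrees(np.arctan2(v[1],v[0]))
a,b,c=w(253,370,.138),w(315,405,.138),w(447,238,.138)
print('bar yaw',an(b-c),'end yaw',an(a-b)+90,np.linalg.norm(b-c),np.linalg.norm(a-b))
print('axis from bar',a/2+c/2,tofx(a/2+c/2),'mark',tofx(w(302,370,.138)))
R=ori(Y+np.pi)
ctrl.command_gripper(0.)
ctrl.goto(fx(-.225,0,.14),R)
ctrl.move_l(fx(-.225,0,.05),.12,contact_N=15)
f0=ctrl.current_contact_force()
print(tofx(ctrl.current_tool_pos()),f0)
def st(r):print(r,tofx(ctrl.current_tool_pos()),ctrl.current_contact_force()-f0,ctrl.current_t())
st(ctrl.move_l(fx(-.172,0,.05),.04,contact_N=12))
st(ctrl.move_l(fx(-.140,0,.05),.015,contact_N=12))
E
```

```text
bar yaw -49.84301547100695 end yaw -47.72345280777489 0.03556830767010834 0.011617162451479222
axis from bar [0.68767239 0.01367937] [-0.00092544 -0.00089457] mark [ 0.01051965 -0.00817013]
[-2.24375636e-01  1.24313085e-04] [-0.42031798 -0.44190402  0.22992675]
False [-1.72451597e-01 -1.56958104e-04] [-5.64184345  1.97967486  3.50477516] 7.4667
True [-0.15460149 -0.00031573] [-0.41420567  0.62656484 -0.27181199] 8.75
```

```bash
python3 - <<'E'
from h import *
f0=ctrl.current_contact_force()
r=ctrl.move_l(fx(-.140,0,.05),.012,contact_N=18)
print(r,tofx(ctrl.current_tool_pos()),ctrl.current_contact_force()-f0)
ctrl.sleep(.3);print(tofx(ctrl.current_tool_pos()),ctrl.current_contact_force())
ctrl.move_l(fx(-.19,0,.05),.1);ctrl.move_l(fx(-.19,0,.26),.2)
ctrl.command_gripper(.6)
ctrl.goto(fx(-.06,0,.26),ori(Y+np.pi));ctrl.sleep(.2)
T=toolT();np.save('T2.npy',T);im=ctrl.read_camera('wrist');cv2.imwrite('pics/w2.png',im)
print(ctrl.current_t())
cv2.imwrite('pics/w2c.png',cv2.resize(im[60:265,205:325],None,fx=2.9,fy=2.9,interpolation=2))
E
```

```text
True [-0.15482773 -0.00045206] [0.78444096 0.32431035 0.78234862]
[-0.15493822 -0.00049639] [-0.54820862  0.50690709 -0.966567  ]
13.0083
```

View pics/w2c.png

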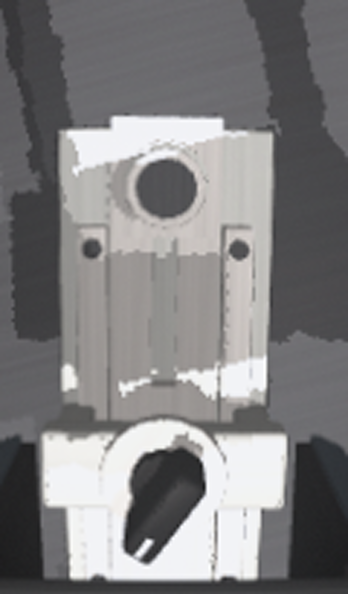

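The arm's rear end is now just past the bed edge (crop y 117 against 130). The second push stopped at the same place, so the arm is home. Now I'll grasp the knob.

```bash
python3 - <<'E'
from h import *
T=np.load('T2.npy');w=lambda u,v,z:tofx(onz('wrist',(205+u/2.9,60+v/2.9),z,T))
print('arm rear',w(167,117,.04),'bed rear',w(85,130,.03),w(250,130,.03),'tube',w(165,187,.092),'bridge rear',w(43,432,.088),w(288,432,.088))
K=[.6885,.0140];R=ori(np.radians(-49+180))
ctrl.goto([*K,.20],R);print(ctrl.current_q()[5])
ctrl.move_l([*K,.112],.1,contact_N=10)
t0=ctrl.current_wrist_torque();f0=ctrl.current_contact_force()
ctrl.command_gripper(0.)
print(ctrl.current_grip_width()*91,ctrl.current_grasp_force(),ctrl.current_wrist_torque()-t0,ctrl.current_contact_force()-f0,ctrl.current_tool_pos(),ctrl.current_t())
np.save('t0.npy',t0)
q=np.array(ctrl.current_q());
for i in range(3):
    q[5]+=3;ctrl.movej(q);print(ctrl.current_q()[5],ctrl.current_wrist_torque()-t0,ctrl.current_contact_force()-f0,ctrl.current_t())
E
```

```text
arm rear [-0.15071252  0.00028054] bed rear [-0.14527469 -0.03742706] [-0.14540783  0.03853993] tube [-0.1214135  -0.00060465] bridge rear [-0.01903334 -0.05221665] [-0.01914283  0.05169279]
-44.977584197521224
13.891843789479095 29.972722828388214 [-0.70120541  0.66134103  0.0234908 ] [-2.5641276  -3.0020071   2.07684146] [0.6881863  0.01363026 0.11206029] 15.3667
-41.86927993734114 [-0.41201445  0.42036744 -0.0123865 ] [-1.8498083  -2.03610705  1.13313069] 15.6167
-38.92765193485605 [-0.54437842  0.51026928  0.12914874] [-2.5351855  -1.75389399  2.78936431] 15.8667
-35.948367814410545 [-0.70616742  0.56657878  0.10848353] [-3.82871671 -3.24245672  1.47658921] 16.1167
```

```bash
cat > turn.py <<'E'
from h import *
t0=np.load('t0.npy');q=np.array(ctrl.current_q());L=[];mx=0
def tz():
    r=[]
    for _ in range(4): r.append((ctrl.current_wrist_torque()-t0)[2]);ctrl.sleep(.012)
    return np.mean(r)
while q[5]<173:
    q[5]+=2.5;ctrl.movej(q);m=tz();L.append((round(q[5],1),round(m,3)))
    sm=m
    mx=max(mx,m)
    if mx>.21 and m<mx-.07: print('DROP');break
print(L,ctrl.current_t(),ctrl.current_contact_force())
E
python3 turn.py
```

```text
DROP
[(np.float64(-33.4), np.float64(0.169)), (np.float64(-30.9), np.float64(0.144)), (np.float64(-28.4), np.float64(0.155)), (np.float64(-25.9), np.float64(0.149)), (np.float64(-23.4), np.float64(0.15)), (np.float64(-20.9), np.float64(0.131)), (np.float64(-18.4), np.float64(0.128)), (np.float64(-15.9), np.float64(0.139)), (np.float64(-13.4), np.float64(0.146)), (np.float64(-10.9), np.float64(0.138)), (np.float64(-8.4), np.float64(0.145)), (np.float64(-5.9), np.float64(0.153)), (np.float64(-3.4), np.float64(0.158)), (np.float64(-0.9), np.float64(0.14)), (np.float64(1.6), np.float64(0.137)), (np.float64(4.1), np.float64(0.138)), (np.float64(6.6), np.float64(0.121)), (np.float64(9.1), np.float64(0.153)), (np.float64(11.6), np.float64(0.143)), (np.float64(14.1), np.float64(0.165)), (np.float64(16.6), np.float64(0.15)), (np.float64(19.1), np.float64(0.174)), (np.float64(21.6), np.float64(0.131)), (np.float64(24.1), np.float64(0.117)), (np.float64(26.6), np.float64(0.16)), (np.float64(29.1), np.float64(0.147)), (np.float64(31.6), np.float64(0.132)), (np.float64(34.1), np.float64(0.129)), 
[... 714 characters left out ...]
), np.float64(0.169)), (np.float64(84.1), np.float64(0.19)), (np.float64(86.6), np.float64(0.198)), (np.float64(89.1), np.float64(0.207)), (np.float64(91.6), np.float64(0.256)), (np.float64(94.1), np.float64(0.218)), (np.float64(96.6), np.float64(0.198)), (np.float64(99.1), np.float64(0.246)), (np.float64(101.6), np.float64(0.217)), (np.float64(104.1), np.float64(0.234)), (np.float64(106.6), np.float64(0.256)), (np.float64(109.1), np.float64(0.257)), (np.float64(111.6), np.float64(0.253)), (np.float64(114.1), np.float64(0.265)), (np.float64(116.6), np.float64(0.272)), (np.float64(119.1), np.float64(0.262)), (np.float64(121.6), np.float64(0.108))] 33.9667 [-8.54931396  2.51759072  8.02153238]
```

The torque shows a clear click: it rose to 0.27 and dropped to 0.11. I'll turn a little further (10°, well short of click two), release and look.

```bash
python3 - <<'E'
from h import *
t0=np.load('t0.npy');q=np.array(ctrl.current_q())
for i in range(4):
    q[5]+=2.5;ctrl.movej(q);print(q[5],(ctrl.current_wrist_torque()-t0)[2])
ctrl.command_gripper(.6)
p=ctrl.current_tool_pos();ctrl.move_l([p[0],p[1],.26],.15)
ctrl.goto(fx(-.07,0,.24),ori(Y+np.pi));ctrl.sleep(.2)
T=toolT();np.save('T3.npy',T);im=ctrl.read_camera('wrist');cv2.imwrite('pics/w3.png',im)
print(ctrl.current_t(),ctrl.current_contact_force())
cv2.imwrite('pics/w3c.png',cv2.resize(im[40:265,205:325],None,fx=2.6,fy=2.6,interpolation=2))
cv2.imwrite('pics/w3k.png',cv2.resize(im[195:270,215:315],None,fx=7,fy=7,interpolation=2))
w=lambda u,v,z:tofx(onz('wrist',(u,v),z,T))
E
```

```text
123.95785050106117 0.13242928529275488
126.45785050106117 0.12388767181713688
128.95785050106116 0.13317534990424382
131.45785050106116 0.2052791147937308
40.2917 [0.07230735 0.11002613 0.02216301]
```

View pics/w3k.png

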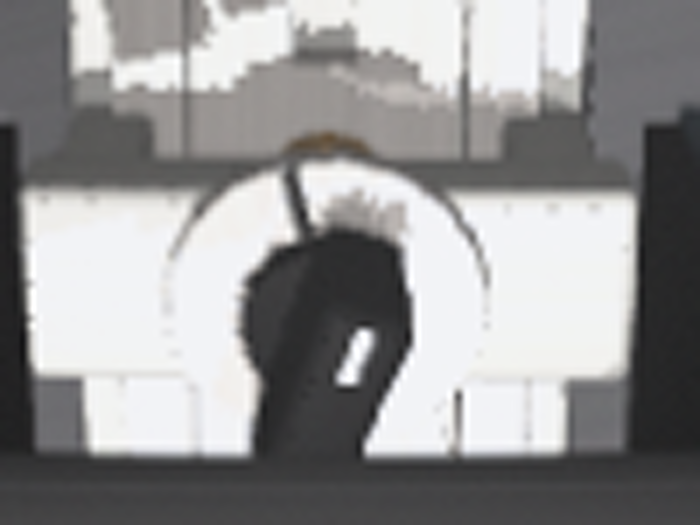

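View pics/w3c.png

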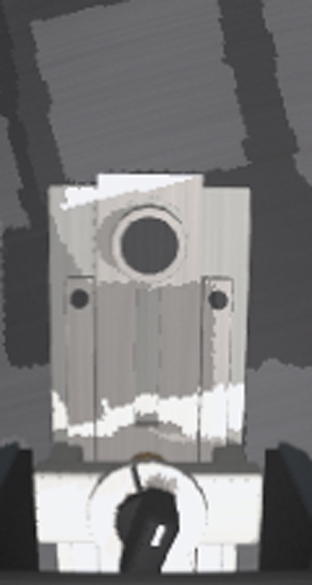

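The collar's black mark runs from (290,170) to (308,240) in the crop, and the knob's white mark from (347,383) to (365,332). The brass pad is down and the arm is still home. I'll compute the slip.

```bash
python3 - <<'E'
from h import *
T=np.load('T3.npy');an=lambda v:np.degrees(np.arctan2(v[1],v[0]))
w=lambda u,v,z:tofx(onz('wrist',(215+u/7,195+v/7),z,T))
W=lambda u,v,z:tofx(onz('wrist',(205+u/2.6,40+v/2.6),z,T))
a,b=w(290,170,.096),w(308,240,.096);k,l=w(365,332,.138),w(347,383,.138)
print(a,b,an(a-b),an(a-tofx([.6884,.0138])));print(k,l,an(k-l))
print(np.radians(an(a-b)-an(k-l)))
print('arm rear',W(150,174,.04),'tube',W(149,245,.092))
E
```

```text
[-0.02580335 -0.00691938] [-0.01347681 -0.00403604] -166.83449101290313 -166.08014271366085
[-0.01674216  0.00458564] [-0.00843191  0.00201454] 162.8085116974949
-5.753355753457037
arm rear [-0.15101317  0.00021706] tube [-0.12107423 -0.00033008]
```

```bash
python3 - <<'E'
from h import *
print(ctrl.current_t(),ctrl.sign_off())
E
```

```text
the job is handed in; nothing more can be done
40.2917 None
```

I handed the job in at 40.3 s: the arm measures home against the end stop (within about 1 mm), and the knob was tightened through one click (about 0.53 rad of slip) and released with nothing else touched; the clamping force itself was not measured, and no verdict came back.

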